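Pop the pump fuse flap

ROBOT

A 7-joint arm with a two-finger parallel gripper is mounted at the origin on the work surface. World frame = base frame: x ahead of the robot, y to its left, z up, the work surface at z = 0. Lengths are in m, angles in rad, forces in N, time in s.
With the tool pointing down it reaches from about 0.4 to 0.875 m from the base axis. Payload 19.3 kg.
Tool frame: the origin (TCP) lies at the very end of the fingers, on their centre line; the grasp point (between the pads) lies 19 mm behind it; z points along the fingers, y is the line along which they close (so a half turn about z gives the same grasp; the last joint's range is limited). The gripper opens to 85 mm and grips with 20 to 120 N. Pads are 22 mm wide; open, the fingers measure 114 mm over their backs; the gripper's body (76 mm by 85 mm) begins 54 mm behind the grasp point. The pads swing forward as they close: fully open they stand 13 mm farther back than shut.
Start: joints at [-1.407, 0.521, -0.036, 1.599, 0.021, 1.021, -0.113], TCP at [0.145, 0.608, 0.231] pointing down, gripper open.
Joint ranges: [-2.91, 2.91], [-0.3, 2.13], [-1.5, 1.42], [0.17, 2.43], [-1.26, 4.41], [0.16, 1.93], [-2.52, 2.52]. Speed limits (rad/s): [1.89, 1.89, 2.39, 2.39, 3.01, 3.01, 3.01].

INTERFACE

Orientations are given as [roll, pitch, yaw] about the fixed x, y, z axes, in that order (R = Rz(yaw) Ry(pitch) Rx(roll)).
In Python, from workcell import monitor, optics, job_done gives the robot as it stands.
- The arm moves only by the shell command python3 -m handwheel 'ROWS' [FORCE]. ROWS is JSON, a list of rows, each an object of numbers: "dx", "dy", "dz": the shift along the tool's x, y, z in cm; "wx", "wy", "wz": the turn, a rotation vector about the tool's x, y, z in rad; "claw": the opening in per cent of the stroke, from 0 (shut) to 100 (fully open). A call has 1 to 8 rows; each row shifts and turns the commanded pose from where the row before left it, along the tool's axes as they then stand; what a row does not reach is not made up. A row lasts 1/8 s, in which the tool goes at most 62.5 mm and 10.7 degrees, less where a joint would pass 70% of its speed; a pose out of reach is approached as far as the arm can. A call with a gripper value outside its range is refused whole. The fingers move at their own pace and stop on an object; FORCE is the grip in N (left out, the last holds). Time passes only in rows, so rows that do not move let the fingers close. It gives the time, the measured TCP pose, the force, the opening and the grip force at its end, in the units of the state.
- monitor.observe(): the state, without advancing time (a new reading comes with each control period).
- optics.grab_frame(name): name is "side" or "top"; returns a dict with "frame" (420x560x3 uint8, blue, green, red), "fovy" (degrees; the focal length in pixels is half the picture's height over the tangent of half this angle, whatever the lens; pixels are square), "cx", "cy" (the principal point, pixels), "R" (3x3) and "t" (3): a world point X has camera coordinates R X + t. Camera axes: x right, y down, z forward; pixel columns grow to the right and rows downward; lengths in m; the calibration is good to about 2 mm. A picture is of the moment at which its call begins. There is no depth.
- job_done(): hands the job in; it is judged then, once.
Trained networks look in the newest picture that a camera, given by its name, has taken for a name from the list of things; names that differ only in an ending like _2 or _b are one class to them, and where a whole thing is asked for, a point or a joint stands for the part that bears it (a point fixed in the world has none). Each returns a list of dicts, best first, with "p" (0 to 1); they miss things now and then, are a little off and sometimes report something else, mostly with a low value. They report only what shows in the picture. A call takes as long as a camera call. They do not tell look-alikes from the thing itself.
- optics.masks_of(name, camera): "region" (420x560 bool, what is visible of it) and "rect" ([left, top, width, height] in pixels, round what is visible of it).
The state is a dict: "clock": time; "qpos": joint angles; "qd": joint speeds; "joint_efforts": joint torques, N m; "position": TCP position; "tool_rot": TCP orientation; "force": force on the tool from outside, world axes, zero at the start; "moment": the same for the moment, N m; "grip_width": finger opening in m; "finger_force": force on a finger pad.
Only numpy, scipy, OpenCV 4.12 (cv2) and the standard library are available. Lean on these libraries where they do the work, as an engineer would, in place of code of your own. Each camera call takes 0.05 s, during which the arm holds its last target. There are 200 camera calls.

TASK

Work by touch only, without picking anything up: push the wall switch down to off, then push the plastic cup that stands on the pump box off the flap, sideways onto the fixed part of the box's top, still upright. Then press the free front half of the flap once, let it pop open, and leave it standing open, with nothing else on the counter moved.

Things in the scene. Friction and masses are not known exactly. Their poses are not given: they have to be found in the camera images.
- upstand: Fixed low tiled half-wall, 66 mm deep (x), 186 mm wide (y), 100 mm high, carrying the switch on its front (-x) face, which lies 30 mm in front of its origin. Origin: centre of the underside, on the counter.
- switch (a joint): Toggle lever of the wall switch: 1.0 is fully up (on), 0 is fully down (off); starts between 0.85 and 1.0. It turns about a level axis 22 mm in front of the wall face and 61 mm above the counter, needs about 1.5 N at the ball, and stays where it is left.
- switch_tip (a point): Centre of the 26 mm black ball at the lever's end, 50 mm from its axis. It sticks out 66 mm from the wall face at either end of the swing, 72 mm at mid swing; its height goes from 85 mm (up) to 37 mm (down). Push it down from above with a fingertip. The white switch block behind is 50 mm wide, 70 mm high, 25 mm thick.
- unit: Fixed grey plastic pump control box, 190 mm deep (x), 280 mm wide (y), flat top 60 mm above the counter. Origin: centre of the underside; x points away from the robot at yaw 0, y to the left. A flush dark flap spans x -65 to +44 mm, y -125 to -15 mm of the box. The rest of the top is fixed, its wide part at y -13 to +140 mm.
- flap (a joint): Sprung flap hinged at its far edge (x = +45 mm of the box): about 0 is latched shut, negative is pressed in, 1.25 rad is fully open. Push-to-open latch: pressed 4 mm in at flap_press (-0.05 rad, 2 to 3 N) it lets go; stop at -0.105 rad (8.5 mm). When the finger withdraws it rises by itself in about 1 s and stands 105 mm tall. Shutting it again is a fault.
- flap_press (a point): The pressing spot, a faint 28 mm ring on the flap's upper face, on its middle line, 28 mm from the free front edge; at x = -37, y = -70, z = 60 mm of the box while the flap is shut. It moves with the flap.
- cup: Empty, loose, open-topped white plastic cup, about 50 g, standing on the flap at the start. 70 mm high, 76 mm across at the foot up to 22 mm high, narrowing to 70 mm at the rim. Origin: centre of its underside. It is off the flap when its centre lies at y > +25 mm of the box.
- casserole: Bystander: rectangular glass casserole with a clip-on lid, 240 by 176 mm, 76 mm high. Origin: centre of the underside.
- spoon_rest: Bystander: flat steel spoon rest, 85 by 190 mm, with a wooden spoon on it. Origin: centre of the underside. Left of the half-wall.
- mortar: Bystander: wooden mortar 94 mm across, 85 mm high, its pestle standing up to 145 mm. Origin: centre of the underside.
- mug: Bystander: white mug, 80 mm across, 90 mm high. Origin: centre of the underside.
- detergent: Bystander: clear plastic bottle, 60 mm across, 190 mm high. Origin: centre of the underside.
- canister: Bystander: aluminium canister, 100 mm across, 130 mm high, beyond the pump box. Origin: centre of the underside.
- bowl: Bystander: ceramic bowl, 140 mm across, 60 mm high, beyond the pump box. Origin: centre of the underside.
- telltale (a joint): Small marker slide inside the box below the hinge, nothing to handle: 0 at the start, the flap pushes it along (more than 3 mm) once it has stood open past about 1.05 rad, and it stays there. It shows that the flap has been open.
Mind the look-alikes: they are no part of the job. Of the things that look like the cup, the middle-sized one is meant.

How it is judged:
By the outcome, as a careful person would: the job done as asked, in the order asked, and still so for the second after the job is handed in, with the robot touching nothing.
It also fails if it takes over 56 s, if anything falls off the work surface, if the arm or the gripper's body presses on something with over 40 N, if the wrist force passes 120 N, or if a joint passes its speed limit or range.

## Working session

There is one attempt and no reset: what is moved stays moved. The work goes in short steps, Python scripts to look and compute and a shell command to move; the robot and the scene stay as the last step left them, time stands still between calls to the robot, and variables do not carry over. Pictures are saved under pics/ and viewed, at most 10 in all, crops included, and the job is handed in when it is done.

```bash
mkdir -p pics; cat > h.py <<'E'
import numpy as np, cv2
from workcell import monitor, optics, job_done
def cam(f):
    h=f["frame"].shape[0]; fl=h/2/np.tan(np.radians(f["fovy"])/2)
    return fl,f["cx"],f["cy"],np.array(f["R"]),np.array(f["t"])
def proj(f,X):
    fl,cx,cy,R,t=cam(f); c=R@np.array(X)+t
    return np.array([cx+fl*c[0]/c[2],cy+fl*c[1]/c[2]])
def at_z(f,u,v,z):
    fl,cx,cy,R,t=cam(f); d=R.T@np.array([(u-cx)/fl,(v-cy)/fl,1.]); o=-R.T@t
    return o+d*(z-o[2])/d[2]
E
python3 - <<'E'
from h import *
s=monitor.observe(); print({k:np.round(v,3) for k,v in s.items()})
ims=[]
for c in("side","top"):
    f=optics.grab_frame(c); cv2.imwrite(f"pics/{c}0.png",f["frame"])
    print(c,f["fovy"],f["cx"],f["cy"],np.round(-np.array(f["R"]).T@f["t"],3))
    for n in["upstand","switch","switch_tip","unit","flap","cup","mug","casserole","mortar","detergent"]:
        print(n,[(round(d["p"],2),d["rect"]) for d in optics.masks_of(n,c)])
E
```

```text
{'clock': np.float64(0.0), 'qpos': array([-1.407,  0.522, -0.036,  1.6  ,  0.021,  1.021, -0.113]), 'qd': array([-0.001, -0.001,  0.001, -0.001, -0.   , -0.   , -0.002]), 'joint_efforts': array([-1.0000e-03, -9.2710e+01,  1.9790e+00, -3.6992e+01,  1.8000e-02,
        8.0000e-03, -0.0000e+00]), 'position': array([0.145, 0.608, 0.231]), 'tool_rot': array([-3.14 ,  0.   ,  2.908]), 'force': array([1.206, 0.285, 0.639]), 'moment': array([0.002, 0.029, 0.031]), 'finger_force': np.float64(0.0), 'grip_width': np.float64(0.085)}
side 52.29723426401299 273.33024966839747 214.78341319153364 [-0.256 -1.092  0.811]
upstand [(0.66, [238.5, 161.7, 41.1, 36.8])]
switch []
switch_tip []
unit [(0.94, [234.9, 209.3, 94.2, 75.2]), (0.42, [319.0, 182.8, 27.3, 37.6])]
flap [(0.75, [266.3, 238.8, 46.8, 18.3]), (0.55, [336.4, 258.3, 101.8, 83.8]), (0.48, [346.6, 217.0, 43.7, 29.7])]
cup [(0.95, [275.8, 220.6, 28.9, 32.3]), (0.59, [223.7, 246.3, 30.9, 44.3])]
mug []
casserole [(0.71, [336.3, 257.9, 102.2, 83.8])]
mortar [(0.96, [201.0, 188.5, 24.5, 40.1])]
detergent [(0.94, [168.7, 143.6, 15.3, 37.0]), (0.59, [238.1, 164.3, 41.7, 35.0]), (0.34, [277.8, 224.3, 25.5, 28.3])]
top 51.33595432727111 271.8323723388714 209.32884024946503 [ 0.303 -0.013  1.555]
upstand [(0.88, [161.4, 143.9, 59.2, 45.4])]
switch [(0.47, [184.3, 177.4, 6.2, 12.0])]
switch_tip []
unit [(0.6, [264.0, 184.0, 82.1, 69.1]), (0.46, [163.4, 143.0, 57.6, 44.6])]
flap [(0.59, [310.1, 209.5, 31.9, 38.7])]
cup [(0.75, [303.7, 267.4, 32.5, 29.3]), (0.72, [362.6, 240.8, 14.2, 13.0]), (0.72, [94.1, 222.9, 36.7, 22.8]), (0.56, [319.0, 216.1, 22.2, 22.0])]
mug [(0.7, [136.8, 249.5, 34.4, 23.8])]
casserole [(0.78, [394.1, 173.2, 55.8, 70.7])]
mortar [(0.82, [208.8, 233.2, 27.7, 29.5]), (0.51, [319.5, 214.0, 23.2, 24.7])]
detergent [(0.85, [96.0, 223.6, 35.5, 21.5]), (0.54, [184.8, 175.2, 4.3, 13.0])]
```

```bash
ls pics; ls
```

```text
side0.png
top0.png
h.py
pics
```

View pics/side0.png

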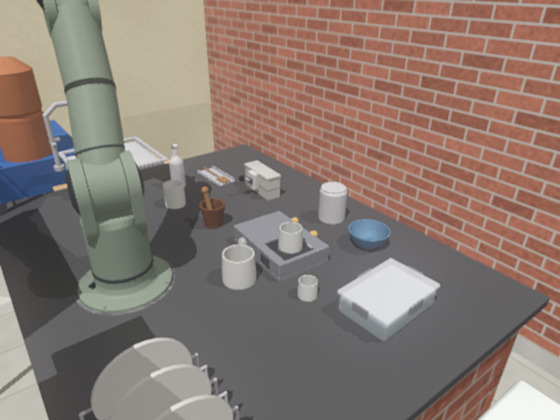

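View pics/top0.png

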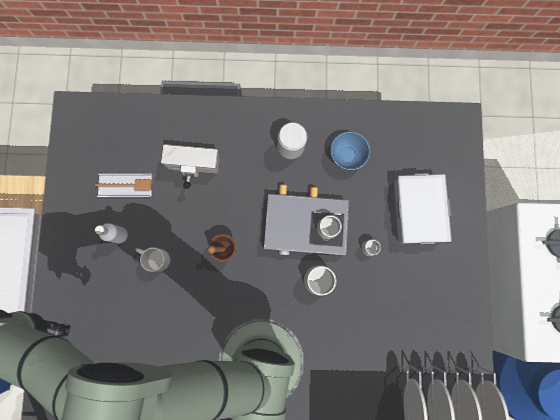

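The side picture shows the box with a cup at (290,238), a larger one at (239,267) and a smaller one at (308,288). From above these are at (330,226), (321,281) and (372,247). The middle-sized cup on the box fits the description because it stands on the flap. I'll confirm it in an enlarged crop.

```bash
python3 - <<'E'
from h import *
f=optics.grab_frame("top"); im=f["frame"]
a=cv2.resize(im[180:300,255:395],None,fx=5,fy=5,interpolation=cv2.INTER_CUBIC)
b=cv2.resize(im[135:205,150:230],None,fx=7,fy=7,interpolation=cv2.INTER_CUBIC)
cv2.imwrite("pics/a.png",a); cv2.imwrite("pics/b.png",b)
E
```

```text
(no output)
```

View pics/a.png

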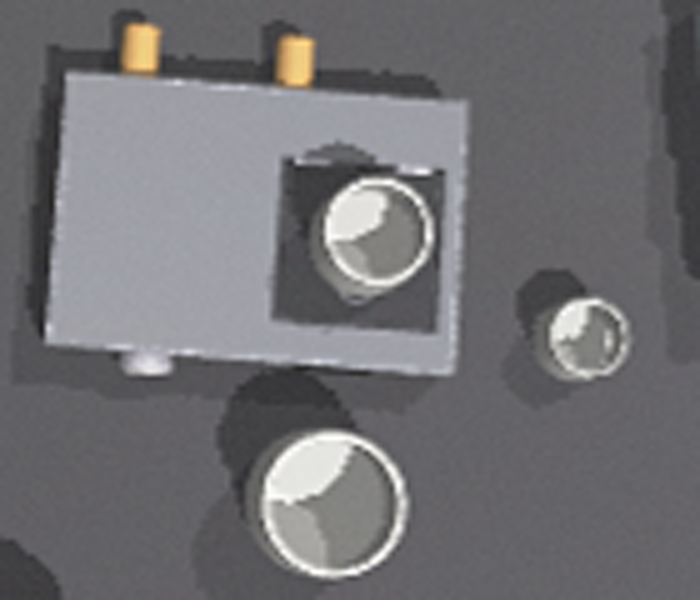

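View pics/b.png

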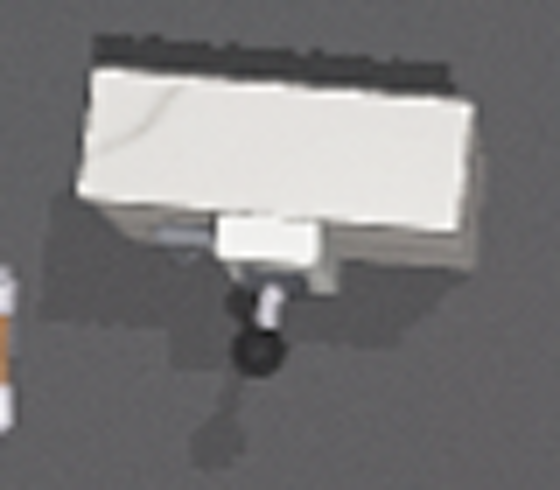

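The crop shows the box top's corners at crop pixels (67,72), (468,100), (455,375) and (47,345). The middle cup's rim is centred at (378,232), about 22 px across in the full picture (about 70 mm), on the dark flap; the other two rims are about 29 px and 16 px. The ball is at crop (258,350), under the white half-wall.

```bash
cat > m.py <<'E'
from h import *
f=optics.grab_frame("top")
A=lambda u,v:(u/5+255,v/5+180)
B=lambda u,v:(u/7+150,v/7+135)
def box(cs,z):
    P=np.array([at_z(f,*c,z)[:2] for c in cs]); 
    lr=[P[0]-P[1],P[3]-P[2]]; fb=[P[0]-P[3],P[1]-P[2]]
    print(np.round(P,3).tolist(),"w",[np.linalg.norm(v).round(3) for v in lr],"d",[np.linalg.norm(v).round(3) for v in fb])
    y=sum(lr); x=sum(fb); yaw=[np.arctan2(-y[0],y[1]),np.arctan2(x[1],x[0])]
    print("c",P.mean(0).round(4),"yaw",np.round(yaw,4)); return P.mean(0),(yaw[0]*3+yaw[1])/4
c,yw=box([A(67,72),A(468,100),A(455,375),A(47,345)],.06)
u,yu=box([B(95,70),B(472,100),B(458,230),B(80,195)],.10)
R=lambda a:np.array([[np.cos(a),-np.sin(a)],[np.sin(a),np.cos(a)]])
ball=at_z(f,*B(258,350),.082); print("ball",ball.round(4),"in wall frame",(R(yu).T@(ball[:2]-u)).round(4))
cup=at_z(f,*A(378,232),.13)[:2]; print("cup",cup.round(4),"in box",(R(yw).T@(cup-c)).round(4))
print("press",(c+R(yw)@[-.037,-.07]).round(4))
for n,uv,z in[("big",(333,503),.10),("small",(587,340),.05)]: print(n,at_z(f,*A(*uv),z).round(3))
# side check
g=optics.grab_frame("side")
for n,p in[("ball",ball),("cuprim",[*cup,.13]),("bigrim",[*at_z(f,*A(333,503),.1)[:2],.1])]+[("corner",[*(c+R(yw)@np.array([sx*.095,sy*.14])),.06]) for sx in(-1,1) for sy in(-1,1)]: print(n,proj(g,p).round(1))
E
python3 m.py
```

```text
[[0.573, -0.011], [0.56, -0.29], [0.37, -0.281], [0.383, -0.002]] w [np.float64(0.279), np.float64(0.279)] d [np.float64(0.19), np.float64(0.191)]
c [ 0.4715 -0.146 ] yaw [-0.0457 -0.0464]
[[0.728, 0.353], [0.718, 0.168], [0.652, 0.172], [0.665, 0.356]] w [np.float64(0.185), np.float64(0.185)] d [np.float64(0.063), np.float64(0.066)]
c [0.6906 0.2623] yaw [-0.0602 -0.0583]
ball [0.5938 0.2694 0.082 ] in wall frame [-0.097   0.0013]
cup [ 0.4589 -0.2178] in box [-0.0093 -0.0723]
press [ 0.4313 -0.2142]
big [ 0.282 -0.193  0.1  ]
small [ 0.397 -0.374  0.05 ]
ball [242.  178.4]
cuprim [290.8 227.8]
bigrim [238.4 251.8]
corner [280.3 266.4]
corner [233.6 226.1]
corner [329.6 246.3]
corner [279.3 211. ]
```

```bash
python3 - <<'E'
from h import *
f=optics.grab_frame("side"); im=f["frame"]
cv2.imwrite("pics/c.png",cv2.resize(im[155:305,195:355],None,fx=4,fy=4,interpolation=cv2.INTER_CUBIC))
E
```

```text
(no output)
```

View pics/c.png

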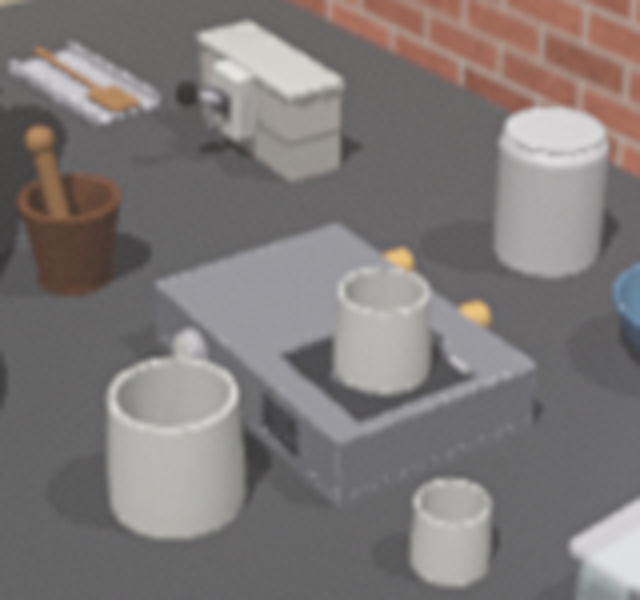

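All the positions agree between the two cameras, and the sizes match: box 279×190 mm, and the ball 97 mm in front of the wall's origin. I'm moving now: shut the claw, rise, and turn so that tool x is the box's +y and tool y is the box's +x.

```bash
python3 -m handwheel '[{"dz":-0.8,"wz":0.173,"claw":0},{"dz":-0.8,"wz":0.173,"claw":0},{"dz":-0.8,"wz":0.173,"claw":0},{"dz":-0.8,"wz":0.173,"claw":0},{"dz":-0.8,"wz":0.173,"claw":0},{"dz":-0.8,"wz":0.173,"claw":0},{"dz":-0.8,"wz":0.173,"claw":0},{"dz":-0.8,"wz":0.172,"claw":0}]'
python3 -m handwheel '[{"dx":-2,"dy":2.9},{"dx":-2,"dy":2.9},{"dx":-2,"dy":2.9},{"dx":-2,"dy":2.9},{"dx":-2,"dy":2.9},{"dx":-2,"dy":2.9},{"dx":-2,"dy":2.9},{"dx":-2,"dy":2.9}]'
python3 -m handwheel '[{"dx":-2,"dy":2.9},{"dx":-2,"dy":2.9},{"dx":-2,"dy":2.9},{"dx":-2,"dy":2.9},{"dx":-2,"dy":2.9},{"dx":-2,"dy":2.9},{},{}]'
```

```text
schema error: expected keys dx, dy, dz, wx, wy, wz, claw
schema error: expected keys dx, dy, dz, wx, wy, wz, claw
schema error: expected keys dx, dy, dz, wx, wy, wz, claw
```

```bash
python3 -m handwheel '[{"dx":0,"dy":0,"dz":-0.8,"wx":0,"wy":0,"wz":0.173,"claw":0},{"dx":0,"dy":0,"dz":-0.8,"wx":0,"wy":0,"wz":0.173,"claw":0},{"dx":0,"dy":0,"dz":-0.8,"wx":0,"wy":0,"wz":0.173,"claw":0},{"dx":0,"dy":0,"dz":-0.8,"wx":0,"wy":0,"wz":0.173,"claw":0},{"dx":0,"dy":0,"dz":-0.8,"wx":0,"wy":0,"wz":0.173,"claw":0},{"dx":0,"dy":0,"dz":-0.8,"wx":0,"wy":0,"wz":0.173,"claw":0},{"dx":0,"dy":0,"dz":-0.8,"wx":0,"wy":0,"wz":0.173,"claw":0},{"dx":0,"dy":0,"dz":-0.8,"wx":0,"wy":0,"wz":0.172,"claw":0}]'
```

```text
clock: 2.3
position: [0.1448, 0.608, 0.2956]
tool_rot: [-3.142, 0.0, 1.519]
force: [0.2, -1.1, 1.1]
grip_width: 0.0002
finger_force: 0.0
```

```bash
python3 -m handwheel '[{"dx":-2,"dy":2.9,"dz":0,"wx":0,"wy":0,"wz":0,"claw":0},{"dx":-2,"dy":2.9,"dz":0,"wx":0,"wy":0,"wz":0,"claw":0},{"dx":-2,"dy":2.9,"dz":0,"wx":0,"wy":0,"wz":0,"claw":0},{"dx":-2,"dy":2.9,"dz":0,"wx":0,"wy":0,"wz":0,"claw":0},{"dx":-2,"dy":2.9,"dz":0,"wx":0,"wy":0,"wz":0,"claw":0},{"dx":-2,"dy":2.9,"dz":0,"wx":0,"wy":0,"wz":0,"claw":0},{"dx":-2,"dy":2.9,"dz":0,"wx":0,"wy":0,"wz":0,"claw":0},{"dx":-2,"dy":2.9,"dz":0,"wx":0,"wy":0,"wz":0,"claw":0}]'
python3 -m handwheel '[{"dx":-2,"dy":2.9,"dz":0,"wx":0,"wy":0,"wz":0,"claw":0},{"dx":-2,"dy":2.9,"dz":0,"wx":0,"wy":0,"wz":0,"claw":0},{"dx":-2,"dy":2.9,"dz":1,"wx":0,"wy":0,"wz":0,"claw":0},{"dx":-2,"dy":2.9,"dz":1,"wx":0,"wy":0,"wz":0,"claw":0},{"dx":-2,"dy":2.9,"dz":1,"wx":0,"wy":0,"wz":0,"claw":0},{"dx":-2,"dy":2.9,"dz":1,"wx":0,"wy":0,"wz":0,"claw":0},{"dx":-2,"dy":2.9,"dz":1,"wx":0,"wy":0,"wz":0,"claw":0},{"dx":-2,"dy":2.9,"dz":1,"wx":0,"wy":0,"wz":0,"claw":0}]'
```

```text
clock: 3.3
position: [0.37, 0.4367, 0.2954]
tool_rot: [3.142, -0.0, 1.525]
force: [0.4, -0.8, 0.3]
grip_width: -0.0003
finger_force: 0.0
clock: 4.3
position: [0.5944, 0.2663, 0.235]
tool_rot: [-3.142, -0.0, 1.525]
force: [-0.2, 0.1, 0.3]
grip_width: 0.0003
finger_force: 0.0
```

```bash
python3 -m handwheel '[{"dx":0.2,"dy":-0.2,"dz":3,"wx":0,"wy":0,"wz":0,"claw":0},{"dx":0,"dy":0,"dz":3,"wx":0,"wy":0,"wz":0,"claw":0},{"dx":0,"dy":0,"dz":3,"wx":0,"wy":0,"wz":0,"claw":0},{"dx":0,"dy":0,"dz":2,"wx":0,"wy":0,"wz":0,"claw":0},{"dx":0,"dy":0,"dz":1,"wx":0,"wy":0,"wz":0,"claw":0},{"dx":0,"dy":0,"dz":1,"wx":0,"wy":0,"wz":0,"claw":0},{"dx":0,"dy":0,"dz":0.7,"wx":0,"wy":0,"wz":0,"claw":0},{"dx":0,"dy":0,"dz":0.7,"wx":0,"wy":0,"wz":0,"claw":0}]'
python3 -m handwheel '[{"dx":0,"dy":0,"dz":0.7,"wx":0,"wy":0,"wz":0,"claw":0},{"dx":0,"dy":0,"dz":0.7,"wx":0,"wy":0,"wz":0,"claw":0},{"dx":0,"dy":0,"dz":0.7,"wx":0,"wy":0,"wz":0,"claw":0},{"dx":0,"dy":0,"dz":0.7,"wx":0,"wy":0,"wz":0,"claw":0},{"dx":0,"dy":0,"dz":0.6,"wx":0,"wy":0,"wz":0,"claw":0},{"dx":0,"dy":0,"dz":0.4,"wx":0,"wy":0,"wz":0,"claw":0},{"dx":0,"dy":0,"dz":0.2,"wx":0,"wy":0,"wz":0,"claw":0},{"dx":0,"dy":0,"dz":0,"wx":0,"wy":0,"wz":0,"claw":0}]'
```

```text
clock: 5.3
position: [0.5918, 0.2692, 0.0913]
tool_rot: [3.141, -0.0, 1.525]
force: [-1.9, 1.2, 3.8]
grip_width: 0.0001
finger_force: 1.3
clock: 6.3
position: [0.5916, 0.269, 0.0512]
tool_rot: [-3.141, 0.0, 1.525]
force: [-0.7, 0.1, 0.2]
grip_width: 0.0003
finger_force: 0.0
```

```bash
python3 -m handwheel '[{"dx":0,"dy":0,"dz":0.1,"wx":0,"wy":0,"wz":0,"claw":0},{"dx":0,"dy":0,"dz":0.1,"wx":0,"wy":0,"wz":0,"claw":0}]'
python3 -m handwheel '[{"dx":0,"dy":0,"dz":0.1,"wx":0,"wy":0,"wz":0,"claw":0}]'
python3 -m handwheel '[{"dx":0,"dy":0,"dz":0,"wx":0,"wy":0,"wz":0,"claw":0}]'
python3 - <<'E'
from h import *
f=optics.grab_frame("side"); im=f["frame"]
a=cv2.resize(im[150:210,215:295],None,fx=7,fy=7,interpolation=cv2.INTER_CUBIC)
cv2.imwrite("pics/d.png",a)
E
```

```text
clock: 6.55
position: [0.592, 0.269, 0.0496]
tool_rot: [3.141, -0.0, 1.525]
force: [-0.5, -1.4, 9.9]
grip_width: 0.0002
finger_force: 5.3
clock: 6.68
position: [0.5922, 0.2691, 0.0492]
tool_rot: [3.141, -0.001, 1.525]
force: [-4.9, -1.3, 21.9]
grip_width: 0.0001
finger_force: 11.0
clock: 6.8
position: [0.5922, 0.2691, 0.0494]
tool_rot: [3.141, -0.001, 1.525]
force: [-3.4, -2.4, 15.9]
grip_width: 0.0
finger_force: 8.1
```

View pics/d.png

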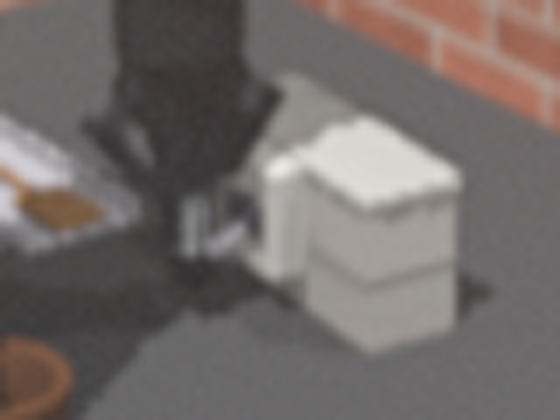

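The picture shows the finger holding the lever down at the stop, with the force up to 20 N at TCP z 0.049, which is the expected height (37+13 mm). The switch is off. Next I'll retract and go round to the cup's −y side, with the claw half open as a cradle.

```bash
python3 -m handwheel '[{"dx":0,"dy":0,"dz":-4,"wx":0,"wy":0,"wz":0,"claw":0},{"dx":0,"dy":0,"dz":-4,"wx":0,"wy":0,"wz":0,"claw":0},{"dx":0,"dy":0,"dz":-4,"wx":0,"wy":0,"wz":0,"claw":0},{"dx":0,"dy":0,"dz":-4,"wx":0,"wy":0,"wz":0,"claw":50},{"dx":-4.8,"dy":-0.9,"dz":0,"wx":0,"wy":0,"wz":0,"claw":50},{"dx":-4.8,"dy":-0.9,"dz":0,"wx":0,"wy":0,"wz":0,"claw":50},{"dx":-4.8,"dy":-0.9,"dz":0,"wx":0,"wy":0,"wz":0,"claw":50},{"dx":-4.8,"dy":-0.9,"dz":0,"wx":0,"wy":0,"wz":0,"claw":50}]'
python3 -m handwheel '[{"dx":-4.8,"dy":-0.9,"dz":0,"wx":0,"wy":0,"wz":0,"claw":50},{"dx":-4.8,"dy":-0.9,"dz":0,"wx":0,"wy":0,"wz":0,"claw":50},{"dx":-4.8,"dy":-0.9,"dz":0,"wx":0,"wy":0,"wz":0,"claw":50},{"dx":-4.8,"dy":-0.9,"dz":0,"wx":0,"wy":0,"wz":0,"claw":50},{"dx":-4.8,"dy":-0.9,"dz":0,"wx":0,"wy":0,"wz":0,"claw":50},{"dx":-4.8,"dy":-0.9,"dz":0,"wx":0,"wy":0,"wz":0,"claw":50},{"dx":-4.8,"dy":-0.9,"dz":0,"wx":0,"wy":0,"wz":0,"claw":50},{"dx":-4.8,"dy":-0.9,"dz":0,"wx":0,"wy":0,"wz":0,"claw":50}]'
python3 - <<'E'
from h import *
f=optics.grab_frame("top"); cv2.imwrite("pics/e0.png",f["frame"])
p=monitor.observe()["position"]
Rt=np.array([[np.cos(-.046),-np.sin(-.046)],[np.sin(-.046),np.cos(-.046)]])
print(np.round(p,4),"box frame",(Rt.T@(np.array(p[:2])-[.4715,-.146])).round(4))
E
```

```text
clock: 7.85
position: [0.5463, 0.0775, 0.2084]
tool_rot: [3.141, -0.0, 1.525]
force: [1.8, 1.0, 0.9]
grip_width: 0.0426
finger_force: 0.0
clock: 8.85
position: [0.4568, -0.3027, 0.2084]
tool_rot: [3.141, -0.0, 1.525]
force: [1.2, 0.1, -0.9]
grip_width: 0.0426
finger_force: 0.0
[ 0.4542 -0.3091  0.2088] box frame [-0.0098 -0.1637]
```

```bash
python3 -m handwheel '[{"dx":0,"dy":0,"dz":3,"wx":0,"wy":0,"wz":0,"claw":50},{"dx":0,"dy":0,"dz":3,"wx":0,"wy":0,"wz":0,"claw":50},{"dx":0,"dy":0,"dz":3,"wx":0,"wy":0,"wz":0,"claw":50},{"dx":0,"dy":0,"dz":3,"wx":0,"wy":0,"wz":0,"claw":50},{"dx":0,"dy":0,"dz":1.2,"wx":0,"wy":0,"wz":0,"claw":50},{"dx":0,"dy":0,"dz":0.6,"wx":0,"wy":0,"wz":0,"claw":50},{"dx":0,"dy":0,"dz":0,"wx":0,"wy":0,"wz":0,"claw":50}]'
python3 -m handwheel '[{"dx":1.2,"dy":0,"dz":0,"wx":0,"wy":0,"wz":0,"claw":50},{"dx":1.2,"dy":0,"dz":0,"wx":0,"wy":0,"wz":0,"claw":50},{"dx":1,"dy":0,"dz":0,"wx":0,"wy":0,"wz":0,"claw":50},{"dx":0.6,"dy":0,"dz":0,"wx":0,"wy":0,"wz":0,"claw":50},{"dx":0.6,"dy":0,"dz":0,"wx":0,"wy":0,"wz":0,"claw":50},{"dx":0.6,"dy":0,"dz":0,"wx":0,"wy":0,"wz":0,"claw":50},{"dx":0.6,"dy":0,"dz":0,"wx":0,"wy":0,"wz":0,"claw":50},{"dx":0.6,"dy":0,"dz":0,"wx":0,"wy":0,"wz":0,"claw":50}]'
```

```text
clock: 9.78
position: [0.4575, -0.3015, 0.0708]
tool_rot: [3.141, 0.0, 1.525]
force: [0.4, -0.4, 0.4]
grip_width: 0.0426
finger_force: 0.0
clock: 10.78
position: [0.4602, -0.2371, 0.0703]
tool_rot: [-3.142, 0.0, 1.525]
force: [1.0, -0.2, 0.0]
grip_width: 0.0423
finger_force: 0.3
```

```bash
python3 - <<'E'
from h import *
f=optics.grab_frame("top"); g=optics.grab_frame("side")
a=cv2.resize(f["frame"][170:290,255:395],None,fx=2.8,fy=2.8,interpolation=cv2.INTER_CUBIC)
b=cv2.resize(g["frame"][185:305,215:355],None,fx=2.8,fy=2.8,interpolation=cv2.INTER_CUBIC)
cv2.imwrite("pics/f.png",np.hstack([a,b]))
E
```

```text
(no output)
```

View pics/f.png

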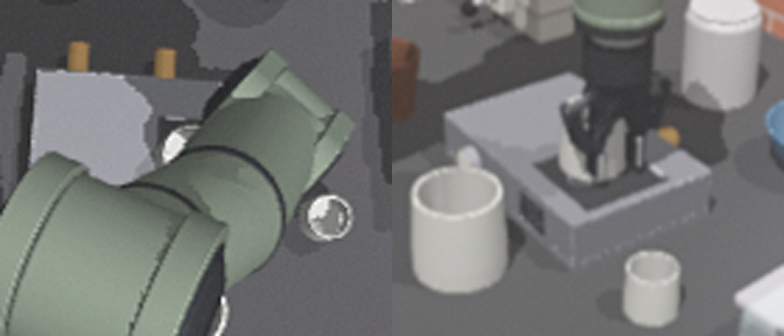

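The two-finger cradle has the cup nested and upright (side crop at about (590,150)), and it is moving. I'll keep pushing.

```bash
python3 -m handwheel '[{"dx":0.6,"dy":0,"dz":0,"wx":0,"wy":0,"wz":0,"claw":50},{"dx":0.6,"dy":0,"dz":0,"wx":0,"wy":0,"wz":0,"claw":50},{"dx":0.6,"dy":0,"dz":0,"wx":0,"wy":0,"wz":0,"claw":50},{"dx":0.6,"dy":0,"dz":0,"wx":0,"wy":0,"wz":0,"claw":50},{"dx":0.6,"dy":0,"dz":0,"wx":0,"wy":0,"wz":0,"claw":50},{"dx":0.6,"dy":0,"dz":0,"wx":0,"wy":0,"wz":0,"claw":50},{"dx":0.6,"dy":0,"dz":0,"wx":0,"wy":0,"wz":0,"claw":50},{"dx":0.6,"dy":0,"dz":0,"wx":0,"wy":0,"wz":0,"claw":50}]'
python3 -m handwheel '[{"dx":0.6,"dy":0,"dz":0,"wx":0,"wy":0,"wz":0,"claw":50},{"dx":0.6,"dy":0,"dz":0,"wx":0,"wy":0,"wz":0,"claw":50},{"dx":0.6,"dy":0,"dz":0,"wx":0,"wy":0,"wz":0,"claw":50},{"dx":0.6,"dy":0,"dz":0,"wx":0,"wy":0,"wz":0,"claw":50},{"dx":0.6,"dy":0,"dz":0,"wx":0,"wy":0,"wz":0,"claw":50},{"dx":0.6,"dy":0,"dz":0,"wx":0,"wy":0,"wz":0,"claw":50},{"dx":0.6,"dy":0,"dz":0,"wx":0,"wy":0,"wz":0,"claw":50},{"dx":0.4,"dy":0,"dz":0,"wx":0,"wy":0,"wz":0,"claw":50}]'
python3 -m handwheel '[{"dx":0,"dy":0,"dz":0,"wx":0,"wy":0,"wz":0,"claw":50},{"dx":-1,"dy":0,"dz":0,"wx":0,"wy":0,"wz":0,"claw":50},{"dx":-2,"dy":0,"dz":0,"wx":0,"wy":0,"wz":0,"claw":50},{"dx":-2,"dy":0,"dz":-0.5,"wx":0,"wy":0,"wz":0,"claw":0},{"dx":-1.5,"dy":-1,"dz":-1,"wx":0,"wy":0,"wz":0,"claw":0},{"dx":0,"dy":-1,"dz":0,"wx":0,"wy":0,"wz":0,"claw":0},{"dx":0,"dy":0,"dz":0,"wx":0,"wy":0,"wz":0,"claw":0}]'
python3 - <<'E'
from h import *
f=optics.grab_frame("top"); g=optics.grab_frame("side")
for c in("top","side"): print([(round(d["p"],2),d["rect"]) for d in optics.masks_of("cup",c)])
p=monitor.observe()["position"]
Rt=np.array([[np.cos(-.046),-np.sin(-.046)],[np.sin(-.046),np.cos(-.046)]])
print(np.round(p,4),"box frame",(Rt.T@(np.array(p[:2])-[.4715,-.146])).round(4))
a=cv2.resize(f["frame"][170:290,255:395],None,fx=2.8,fy=2.8,interpolation=cv2.INTER_CUBIC)
b=cv2.resize(g["frame"][185:305,215:355],None,fx=2.8,fy=2.8,interpolation=cv2.INTER_CUBIC)
cv2.imwrite("pics/g.png",np.hstack([a,b]))
E
```

```text
clock: 11.88
position: [0.4625, -0.1891, 0.0703]
tool_rot: [3.142, 0.0, 1.525]
force: [0.4, -0.5, 0.3]
grip_width: 0.0426
finger_force: 0.2
clock: 12.88
position: [0.4646, -0.1431, 0.0703]
tool_rot: [-3.142, -0.0, 1.525]
force: [0.6, -1.1, 0.1]
grip_width: 0.0426
finger_force: 0.2
clock: 13.75
position: [0.4407, -0.2071, 0.0854]
tool_rot: [-3.141, -0.001, 1.524]
force: [-0.0, 0.2, -0.1]
grip_width: 0.0001
finger_force: 0.0
[(0.69, [322.5, 280.8, 12.4, 14.2]), (0.6, [283.6, 213.4, 23.9, 21.4]), (0.57, [360.7, 238.7, 19.1, 18.0])]
[(0.84, [219.0, 242.3, 37.3, 46.4]), (0.65, [258.8, 207.8, 24.2, 27.7]), (0.59, [297.7, 274.5, 20.0, 27.7])]
[ 0.4419 -0.207   0.0852] box frame [-0.0267 -0.0622]
```

View pics/g.png

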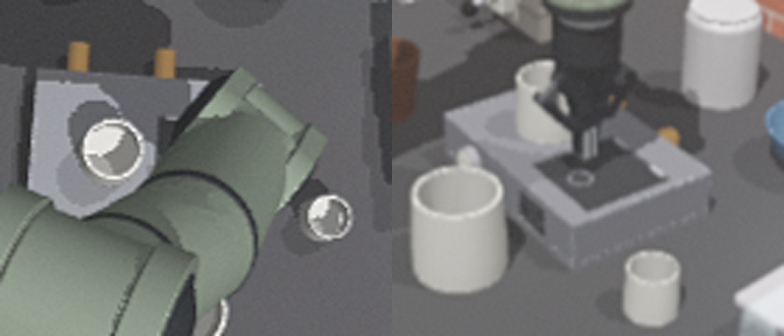

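The cup stands upright on the fixed top, with its rim at crop (113,150), which is box y of about +42 mm. The press ring is visible at crop (580,178), just beside the fingertip. Next I'll move over the ring and press.

```bash
python3 -m handwheel '[{"dx":-0.8,"dy":-1,"dz":0,"wx":0,"wy":0,"wz":0,"claw":0},{"dx":0,"dy":0,"dz":0.8,"wx":0,"wy":0,"wz":0,"claw":0},{"dx":0,"dy":0,"dz":0.8,"wx":0,"wy":0,"wz":0,"claw":0},{"dx":0,"dy":0,"dz":0.4,"wx":0,"wy":0,"wz":0,"claw":0},{"dx":0,"dy":0,"dz":0,"wx":0,"wy":0,"wz":0,"claw":0}]'
python3 -m handwheel '[{"dx":0,"dy":0,"dz":0.3,"wx":0,"wy":0,"wz":0,"claw":0},{"dx":0,"dy":0,"dz":0.3,"wx":0,"wy":0,"wz":0,"claw":0},{"dx":0,"dy":0,"dz":0.3,"wx":0,"wy":0,"wz":0,"claw":0},{"dx":0,"dy":0,"dz":0.2,"wx":0,"wy":0,"wz":0,"claw":0},{"dx":0,"dy":0,"dz":0,"wx":0,"wy":0,"wz":0,"claw":0}]'
```

```text
clock: 14.58
position: [0.4311, -0.215, 0.0649]
tool_rot: [-3.141, -0.0, 1.525]
force: [-0.6, -0.1, -0.3]
grip_width: -0.0002
finger_force: 0.0
clock: 15.2
position: [0.4314, -0.2151, 0.0542]
tool_rot: [3.141, 0.0, 1.525]
force: [1.3, 0.7, 2.1]
grip_width: -0.0001
finger_force: 0.9
```

```bash
python3 -m handwheel '[{"dx":0,"dy":-0.5,"dz":-3,"wx":0,"wy":0,"wz":0,"claw":0},{"dx":0,"dy":-1,"dz":-4,"wx":0,"wy":0,"wz":0,"claw":0},{"dx":0,"dy":-1,"dz":-5,"wx":0,"wy":0,"wz":0,"claw":0},{"dx":0,"dy":-0.5,"dz":-5,"wx":0,"wy":0,"wz":0,"claw":0},{"dx":0,"dy":0,"dz":-5,"wx":0,"wy":0,"wz":0,"claw":0},{"dx":0,"dy":0,"dz":0,"wx":0,"wy":0,"wz":0,"claw":0},{"dx":0,"dy":0,"dz":0,"wx":0,"wy":0,"wz":0,"claw":0},{"dx":0,"dy":0,"dz":0,"wx":0,"wy":0,"wz":0,"claw":0}]'
python3 -m handwheel '[{"dx":-4,"dy":0,"dz":0,"wx":0,"wy":0,"wz":0,"claw":0},{"dx":-4,"dy":0,"dz":0,"wx":0,"wy":0,"wz":0,"claw":0},{"dx":-4,"dy":0,"dz":0,"wx":0,"wy":0,"wz":0,"claw":0},{"dx":-4,"dy":0,"dz":0,"wx":0,"wy":0,"wz":0,"claw":0},{"dx":-4,"dy":0,"dz":0,"wx":0,"wy":0,"wz":0,"claw":0},{"dx":0,"dy":0,"dz":0,"wx":0,"wy":0,"wz":0,"claw":0},{"dx":0,"dy":0,"dz":0,"wx":0,"wy":0,"wz":0,"claw":0},{"dx":0,"dy":0,"dz":0,"wx":0,"wy":0,"wz":0,"claw":0}]'
python3 - <<'E'
from h import *
f=optics.grab_frame("top"); g=optics.grab_frame("side")
a=cv2.resize(f["frame"][130:300,150:395],None,fx=1.6,fy=1.6,interpolation=cv2.INTER_CUBIC)
b=cv2.resize(g["frame"][135:305,160:405],None,fx=1.6,fy=1.6,interpolation=cv2.INTER_CUBIC)
cv2.imwrite("pics/i.png",np.hstack([a,b]))
E
```

```text
clock: 16.2
position: [0.4008, -0.2135, 0.2734]
tool_rot: [-3.14, -0.0, 1.525]
force: [-0.8, 0.2, 0.3]
grip_width: -0.0002
finger_force: 0.0
clock: 17.2
position: [0.3923, -0.4126, 0.274]
tool_rot: [-3.141, -0.001, 1.526]
force: [0.6, 0.4, -0.1]
grip_width: -0.0001
finger_force: 0.0
```

View pics/i.png

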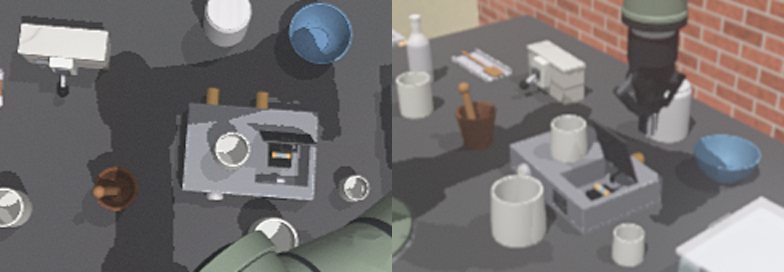

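The flap stands open (side crop (615,150)), the cup is upright on the fixed top at (568,137), the lever is down at (527,85), and everything else is in place. I'm handing in.

```bash
python3 -c "
from workcell import job_done
print(job_done())"
```

```text
the job is handed in; nothing more can be done
None
```

The job is handed in: the switch is off, the cup stands upright on the fixed part of the box's top about 42 mm left of its centre line, the flap was pressed once and stands open, and I saw nothing else moved; it finished at about 17 s on the clock.

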